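# Load the culture bottle into the shaker's spring holder

### The job

Load the tall white bottle into the spring holder on the bench shaker: use the bottle to push the spring gate back and hold it open, lower the bottle behind the fixed front lip until it stands on the platform, then let go so that the gate clamps it upright against the lip. Keep the bottle upright all the way and leave the two lower containers standing where they are.

Things in the scene. Friction and masses are not known exactly. Their poses are not given: they have to be found in the camera images.
- bottle_mid (a point): Centre, half-way up, of the loose bottle to load: white, round, grey screw cap, z up. The tallest of the three loose containers: 110 mm high; straight body 48 mm in diameter up to 84 mm above its foot, then a shoulder and a cap 34 mm in diameter from 90 to 110 mm. Its foot is 55 mm below this point. About 0.2 kg. Grip body or cap from above.
- seat (a point): Spot on the holder's platform (66 mm above the bench, on a fixed white shaker, 260 x 200 mm) where the middle of the bottle's foot must stand. +x: the way the gate opens; y across; z up. Fixed steel lip at x -32 to -24 mm, 22 mm high, 88 mm wide. Side rails 16 mm high, inner faces at y +36 and -36 mm, 6 mm thick. Guide block behind the gate at x 81 to 126 mm, 45 mm high.
- gate (a joint): Opening of the spring gate, m: 0 shut, slides along the seat's +x to its stop at 0.055; 0.028 with the bottle clamped. Spring 3 N at 0, 8.5 N at 0.055. Plate 60 mm wide in y, 8 mm thick, top 55 mm above the platform; shut, its face is at seat x -4 mm, 20 mm from the lip: too narrow for the bottle. Fingers on the bottle's y sides clear it; on its x sides they must stay above it.
- short_mid (a point): Centre, half-way up, of a bystander: a short white bottle of the same width, 48 mm in diameter but only 70 mm high, grey cap. Its foot is 35 mm below. Leave it.
- wide_mid (a point): Centre, half-way up, of a bystander: a squat wide white jar, 68 mm in diameter, 68 mm high, grey lid. Its foot is 34 mm below. Leave it.
Mind the look-alikes: they are no part of the job. What is shaped like the part that bears bottle_mid but green, pink or yellow is not meant.

How it is judged (in metres and radians):
On the way:
1. the spring gate is pushed open by more than 24 mm with the bottle at the holder, its foot still at least 10 mm above the platform (value of joint gate above 0.024 m and horizontal distance between bottle_mid and seat below 0.04 m and z of bottle_mid in the frame of seat above 0.065 m).
At the end, for the whole second after the job is handed in: The tall bottle stands on the shaker's platform in the holder, upright within 7 degrees, its middle within 8 mm of the seat along x and 15 mm across, its foot within 6 mm of the platform, clamped by the gate (opening between 20 and 36 mm) and at rest (x of bottle_mid in the frame of seat between -0.008 and 0.008 m and y of bottle_mid in the frame of seat between -0.015 and 0.015 m and z of bottle_mid in the frame of seat between 0.049 and 0.061 m and value of joint gate between 0.02 and 0.036 m and velocity of joint gate between -0.01 and 0.01 m/s and angle between bottle_mid's own z axis and vertical below 0.12 rad); the robot touches nothing.
It fails at once if the tall bottle is tipped by more than 35 degrees (angle between bottle_mid's own z axis and vertical above 0.61 rad).
It fails at once if the short bottle is moved more than 30 mm or tipped (distance of short_mid from where it was at the start of the episode above 0.03 m or angle between short_mid's own z axis and vertical above 0.5 rad).
It fails at once if the wide jar is moved more than 30 mm or tipped (distance of wide_mid from where it was at the start of the episode above 0.03 m or angle between wide_mid's own z axis and vertical above 0.5 rad).
It also fails if it takes over 42 s, if anything falls off the work surface, if the arm or the gripper's body presses on something with over 40 N, if the wrist force passes 120 N, or if a joint passes its speed limit or range.

### The arm

A 6-joint arm with a two-finger parallel gripper is mounted at the origin on the work surface. World frame = base frame: x ahead of the robot, y to its left, z up, the work surface at z = 0. Lengths are in m, angles in degrees, forces in N, time in s.
With the tool pointing down it reaches from about 0.325 to 0.85 m from the base axis. Payload 15.5 kg.
Tool frame: the origin (TCP) lies at the very end of the fingers, on their centre line; the grasp point (between the pads) lies behind it (grasp_offset is the z of the grasp point in the tool frame, in m); z points along the fingers, y is the line along which they close (so a half turn about z gives the same grasp; the last joint's range is limited). The gripper opens to 91 mm and grips with 3 to 60 N. Pads are 32 mm wide; open, the fingers measure 118 mm over their backs; the gripper's body (76 mm by 178 mm) begins 60 mm behind the grasp point.
Start: joints at [71.362, 28.281, 77.091, -0, 74.628, -5.472], TCP at [0.142, 0.609, 0.214] pointing down, gripper open.
Joint ranges: [-166.48, 166.48], [-47.26, 123.95], [12.59, 153.08], [-70.14, 250.14], [6.76, 159.57], [-176.63, 176.63]. Speed limits (degrees/s): [108.29, 108.29, 147.25, 172.46, 172.46, 172.46].

### API

Orientations are given as a 3x3 rotation matrix whose columns are the frame's x, y, z axes.
In Python, from workcell import * gives the robot as it stands. The module is installed in compiled form; this text tells all that it offers.
- The arm moves only by the shell command python3 -m crank 'ROWS' [OPENING] [FORCE]. ROWS is JSON, a list that holds one entry, the list of rows, each a list of 6 numbers: the shift along the world's x, y, z in cm, then the turn, a rotation vector about the world's x, y, z in degrees. In form: [[[tx, ty, tz, wx, wy, wz], ...]]. A call has 1 to 20 rows; each row is the pose to reach, as a shift and turn from the pose commanded when the call began; what a row does not reach only later rows make up. A row lasts 1/10 s, in which the tool goes at most 50 mm and 8.59 degrees, less where a joint would pass 70% of its speed; a pose out of reach is approached as far as the arm can. A call with a gripper value outside its range is refused whole. OPENING is the finger opening in cm, from 0 to 9.12, set as the call begins (- or left out, the last holds). The fingers move at their own pace and stop on an object; FORCE is the grip in N (left out, the last holds). Time passes only in rows, so rows that repeat a pose let the fingers close. It gives the time, the measured TCP pose, the force, the opening and the grip force at its end, in the units of the state.
- read_state(): the state, without advancing time (a new reading comes with each control period).
- capture(name): name is "side" or "top" or "wrist"; returns a dict with "image" (480x640x3 uint8, red, green, blue), "fx", "fy", "cx", "cy" (pixels), "R" (3x3) and "t" (3): a world point X has camera coordinates R X + t. Camera axes: x right, y down, z forward; pixel columns grow to the right and rows downward; lengths in m; the calibration is good to about 2 mm. The wrist camera is an equidistant fisheye: a pixel r from the principal point sees the ray r / f radians off the axis. A picture is of the moment at which its call begins. There is no depth.
- sign_off(): hands the job in; it is judged then, once.
The state is a dict: "t": time; "q": joint angles; "joint_vel": joint speeds; "tau": joint torques, N m; "tcp_pos": TCP position; "tool_rot": TCP orientation; "force": force on the tool from outside, world axes, zero at the start; "wrist_torque": the same for the moment, N m; "gripper_width": opening from 0.0 (shut) to 1.0 (fully open); "grasp_force": force on a finger pad.
Only numpy, scipy, OpenCV 4.12 (cv2) and the standard library are available. Lean on these libraries where they do the work, as an engineer would, in place of code of your own. Each camera call takes 0.05 s, during which the arm holds its last target. There are 200 camera calls.

## Working session

There is one attempt and no reset: what is moved stays moved. The work goes in short steps, Python scripts to look and compute and a shell command to move; the robot and the scene stay as the last step left them, time stands still between calls to the robot, and variables do not carry over. Pictures are saved under pics/ and viewed, at most 10 in all, crops included, and the job is handed in when it is done.

```bash
mkdir -p pics; python3 - <<'E'
from workcell import *
import cv2,numpy as np,pickle
s=read_state();print(s)
d={}
for n in("side","top"):
    c=capture(n);d[n]=c;cv2.imwrite(f"pics/{n}0.png",c["image"][:,:,::-1]);print(n,c["fx"],c["cx"],c["cy"],c["R"],c["t"])
pickle.dump(d,open("c0.pkl","wb"))
E
```

```text
{'t': 0.0, 'q': array([ 7.13606029e+01,  2.83144775e+01,  7.71292012e+01,  9.47847451e-04,
        7.46252105e+01, -5.47191969e+00]), 'joint_vel': array([ 0.02251136, -0.12429839,  0.05458564, -0.03406661, -0.03734033,
        0.09932988]), 'tau': array([-3.12091172e-03, -8.78807330e+01, -3.81857908e+01,  7.04918685e-02,
        5.33987652e-02, -8.11534051e-05]), 'tcp_pos': array([0.142245  , 0.60820733, 0.21333042]), 'tool_rot': array([[-9.73707337e-01,  2.27802246e-01, -3.99396344e-04],
       [ 2.27802558e-01,  9.73706685e-01, -1.13418066e-03],
       [ 1.30525988e-04, -1.19534354e-03, -9.99999277e-01]]), 'force': array([0.6527548 , 0.5343296 , 0.31748577]), 'wrist_torque': array([ 0.00672263,  0.01437236, -0.00965643]), 'grasp_force': 0.0, 'gripper_width': 0.9995521811626724}
side 542.9015872867978 320.36285371383013 232.4771345393921 [[-0.9607344  -0.27745755 -0.00259098]
 [-0.20638784  0.72082482 -0.66167639]
 [ 0.18545476 -0.63516052 -0.74978507]] [0.50605817 0.19519565 0.93745483]
top 446.60393746031554 332.06042243442386 239.3809211110508 [[ 1.48586633e-03 -9.99921896e-01 -1.24094099e-02]
 [-9.86490193e-01  5.67153104e-04 -1.63819343e-01]
 [ 1.63813586e-01  1.24851748e-02 -9.86412302e-01]] [-0.05765614  0.55933464  0.86639442]
```

View pics/side0.png

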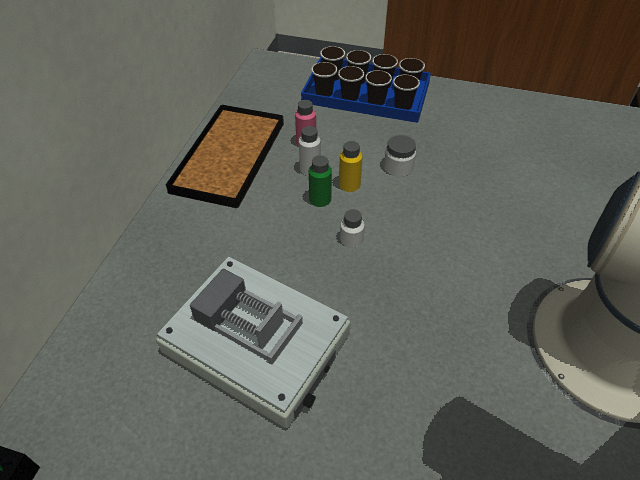

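View pics/top0.png

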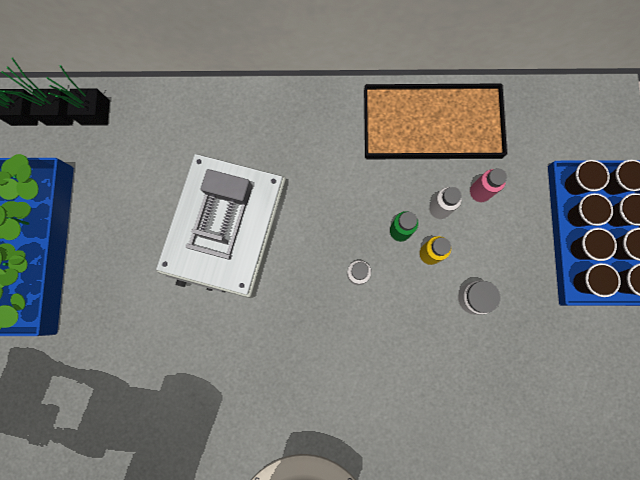

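The side picture shows the white bottles: tall at (310,150), short at (351,228), and the wide jar at (400,155). In the top picture they are at (447,200), (359,271) and (480,296). The green, pink and yellow bottles are the look-alikes. The one that fits is the tall white bottle with a grey cap at side (310,150), top (447,200). The holder is at top (215,215), with its lip near (207,250) and its guide block at (226,185). I'll confirm these with enlarged crops.

```bash
python3 - <<'E'
import cv2,numpy as np,pickle
d=pickle.load(open("c0.pkl","rb"))
def crop(n,u,v,w,h,s): return cv2.resize(d[n]["image"][v:v+h,u:u+w,::-1],None,fx=s,fy=s,interpolation=cv2.INTER_CUBIC)
a=np.hstack([crop("top",380,150,130,100,3),crop("side",270,90,130,100,3)])
b=np.hstack([crop("top",165,160,130,100,3),crop("side",180,250,130,100,3)])
cv2.imwrite("pics/crop1.png",np.vstack([a,b]))
E
```

```text
(no output)
```

View pics/crop1.png

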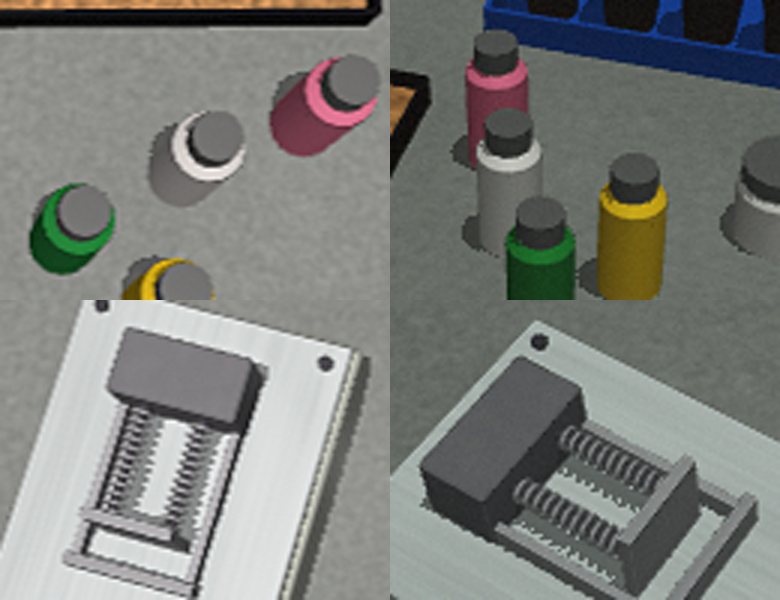

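The crops confirm it: the tall white bottle has its cap centre at top (452,196) and side (309,130), with no colour on it. The holder's block, gate, springs and lip are clearly visible. Next I'll measure positions.

```bash
cat > h.py <<'E'
import numpy as np
def ray(c,u,v):
    d=c["R"].T@np.array([(u-c["cx"])/c["fx"],(v-c["cy"])/c["fy"],1]);return -c["R"].T@c["t"],d
def onz(c,u,v,z):
    o,d=ray(c,u,v);return o+d*(z-o[2])/d[2]
def tri(c1,p1,c2,p2):
    A=0;b=0
    for c,p in((c1,p1),(c2,p2)):
        o,d=ray(c,*p);d=d/np.linalg.norm(d);P=np.eye(3)-np.outer(d,d);A=A+P;b=b+P@o
    return np.linalg.solve(A,b)
E
python3 - <<'E'
import cv2,numpy as np,pickle,workcell
from h import *
print([k for k in dir(workcell) if k[0]!='_'], getattr(workcell,'grasp_offset',None))
d=pickle.load(open("c0.pkl","rb"))
def blob(n,seed,tol=10):
    im=cv2.medianBlur(d[n]["image"],3).copy();m=np.zeros((482,642),np.uint8)
    cv2.floodFill(im,m,seed,0,(tol,)*3,(tol,)*3,4|cv2.FLOODFILL_MASK_ONLY|cv2.FLOODFILL_FIXED_RANGE|(255<<8))
    c=max(cv2.findContours(m[1:-1,1:-1],cv2.RETR_EXTERNAL,cv2.CHAIN_APPROX_NONE)[0],key=cv2.contourArea)
    return c
T,S=d["top"],d["side"]
for nm,s,z in(("tallcap",(452,196),.110),("shortcap",(359,271),.07),("jar",(482,296),.068),("green",(408,221),.11),("pink",(497,178),.11),("yellow",(441,243),.11)):
    c=blob("top",s);(u,v),sz,a=cv2.fitEllipse(c);p=onz(T,u,v,z);print(nm,(u,v),sz,p.round(4))
for n,s in(("top",(226,182)),("side",(218,294))):
    c=blob(n,s,8);r=cv2.minAreaRect(c);ap=cv2.approxPolyDP(c,4,True)[:,0]
    q=np.array([onz(d[n],u,v,.111) for u,v in ap]);print(n,"block",ap.tolist(),q.round(4).tolist());
    m=cv2.moments(c);print(onz(d[n],m['m10']/m['m00'],m['m01']/m['m00'],.111).round(4),m['m00'])
# lip bottom-outer edge in the top view, crop px
def tc(x,y):return 165+x/3,160+(y-300)/3
def sc(x,y):return 180+(x-390)/3,250+(y-300)/3
for p in((68,556),(195,588),(72,548),(199,576)):print("lip",onz(T,*tc(*p),.088).round(4))
for p in((82,510),(172,530)):print("gate",onz(T,*tc(*p),.121).round(4))
for nm,p,z in(("block",(527,357),.111),("block",(582,388),.111),("block",(422,467),.111),("block",(494,492),.111),("gateend",(688,456),.121),("gateend2",(616,535),.121),("lipend",(750,495),.088)):print(nm,onz(S,*sc(*p),z).round(4))
E
```

```text
['IKError', 'capture', 'grasp_offset', 'read_state', 'sign_off'] -0.0188
tallcap (452.09027099609375, 194.4637908935547) (15.17965316772461, 17.08346939086914) [ 0.6361 -0.2888  0.11  ]
shortcap (359.7108459472656, 269.9249572753906) (15.16724967956543, 19.093591690063477) [ 0.4945 -0.1121  0.07  ]
jar (484.1348571777344, 296.6927795410156) (29.713626861572266, 31.6118221282959) [ 0.4427 -0.3532  0.068 ]
green (408.0126037597656, 219.7086639404297) (15.542479515075684, 16.354841232299805) [ 0.5866 -0.203   0.11  ]
pink (497.9505615234375, 176.0189971923828) (15.240787506103516, 15.807896614074707) [ 0.6727 -0.3787  0.11  ]
yellow (441.71075439453125, 245.61134338378906) (15.652623176574707, 15.976922035217285) [ 0.5367 -0.2651  0.11  ]
top block [[206, 171], [201, 188], [242, 198], [247, 179]] [[0.6839, 0.1879, 0.111], [0.6496, 0.196, 0.111], [0.6295, 0.1156, 0.111], [0.6675, 0.1072, 0.111]]
[0.6573 0.1513 0.111 ] 869.0
side block [[242, 279], [222, 269], [190, 307], [211, 315]] [[0.6272, 0.1172, 0.111], [0.6671, 0.107, 0.111], [0.6861, 0.1913, 0.111], [0.6481, 0.1959, 0.111]]
[0.6578 0.1534 0.111 ] 1099.0
lip [0.5407 0.2237 0.088 ]
lip [0.5198 0.14   0.088 ]
lip [0.546  0.2213 0.088 ]
lip [0.5276 0.1378 0.088 ]
gate [0.565  0.2052 0.121 ]
gate [0.5522 0.1479 0.121 ]
block [0.6612 0.1053 0.111 ]
block [0.6238 0.1169 0.111 ]
block [0.6862 0.1887 0.111 ]
block [0.6433 0.1926 0.111 ]
gateend [0.5504 0.1495 0.121 ]
gateend2 [0.5698 0.2048 0.121 ]
lipend [0.5193 0.1435 0.088 ]
```

Measurements: bottle at (0.636,-0.289); seat near (0.558,0.175) with yaw about -13.2°. That already matches the tool's yaw, so no turn is needed. I'll move above the bottle.

```bash
python3 -m crank '[[[49.4,-89.7,2,0,0,0],[49.4,-89.7,2,0,0,0],[49.4,-89.7,2,0,0,0],[49.4,-89.7,2,0,0,0],[49.4,-89.7,2,0,0,0],[49.4,-89.7,2,0,0,0],[49.4,-89.7,2,0,0,0],[49.4,-89.7,2,0,0,0],[49.4,-89.7,2,0,0,0],[49.4,-89.7,2,0,0,0],[49.4,-89.7,2,0,0,0],[49.4,-89.7,2,0,0,0],[49.4,-89.7,2,0,0,0],[49.4,-89.7,2,0,0,0],[49.4,-89.7,2,0,0,0],[49.4,-89.7,2,0,0,0],[49.4,-89.7,2,0,0,0],[49.4,-89.7,2,0,0,0],[49.4,-89.7,2,0,0,0],[49.4,-89.7,2,0,0,0]]]'
```

```text
t: 2.1
tcp_pos: [0.6251, -0.2691, 0.2331]
tool_rot: [[-0.974, 0.228, -0.0], [0.228, 0.974, 0.0], [0.001, 0.0, -1.0]]
force: [1.3, -0.1, 0.1]
gripper_width: 0.996
grasp_force: 0.0
```

```bash
python3 -m crank '[[[1.1,-2,0,0,0,0],[1.1,-2,0,0,0,0],[1.1,-2,0,0,0,0],[1.1,-2,0,0,0,0]]]'; python3 - <<'E'
from workcell import *
import cv2,pickle,numpy as np
from h import *
c=capture("wrist");pickle.dump(c,open("w1.pkl","wb"));s=read_state();print(s["tcp_pos"],c["fx"],c["cx"],c["cy"])
cv2.imwrite("pics/w1.png",c["image"][:,:,::-1])
d=pickle.load(open("c0.pkl","rb"))["side"]
im=d["image"];m=np.zeros((482,642),np.uint8);cv2.floodFill(im.copy(),m,(309,129),0,(9,)*3,(9,)*3,4|cv2.FLOODFILL_MASK_ONLY|cv2.FLOODFILL_FIXED_RANGE|(255<<8))
ys,xs=np.nonzero(m[1:-1,1:-1]);print(xs.min(),xs.max(),ys.min(),ys.max())
print(onz(d,(xs.min()+xs.max())/2,ys.min()+5.5,.11))
E
```

```text
t: 2.5
tcp_pos: [0.6353, -0.2862, 0.2334]
tool_rot: [[-0.974, 0.227, -0.001], [0.227, 0.974, 0.0], [0.001, 0.0, -1.0]]
force: [0.3, -1.0, -0.7]
gripper_width: 0.999
grasp_force: 0.0
[ 0.63533527 -0.28612913  0.23359503] 371.64829954431775 320.0800306186611 240.27878980724773
302 317 126 135
[ 0.63318748 -0.28637042  0.11      ]
```

View pics/w1.png

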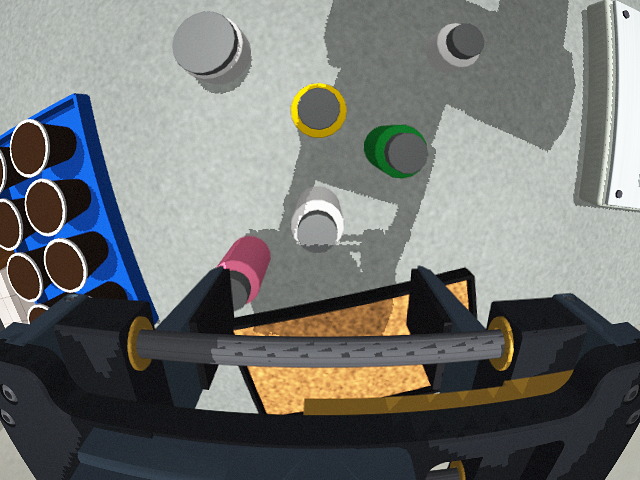

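The wrist picture shows the white bottle's cap at (318,232), between the fingers, with pink at the lower left at (238,280). I'll cast that ray as a cross-check.

```bash
cat >> h.py <<'E'
def fish(c,u,v,z):
    a,b=u-c["cx"],v-c["cy"];r=np.hypot(a,b);t=r/c["fx"]
    d=c["R"].T@np.array([np.sin(t)*a/r,np.sin(t)*b/r,np.cos(t)]);o=-c["R"].T@c["t"];return o+d*(z-o[2])/d[2]
E
python3 - <<'E'
import pickle,cv2,numpy as np
from h import *
c=pickle.load(open("w1.pkl","rb"))
im=cv2.medianBlur(c["image"],3);m=np.zeros((482,642),np.uint8);cv2.floodFill(im,m,(318,234),0,(12,)*3,(12,)*3,4|cv2.FLOODFILL_MASK_ONLY|cv2.FLOODFILL_FIXED_RANGE|(255<<8))
k=max(cv2.findContours(m[1:-1,1:-1],0,1)[0],key=cv2.contourArea);e=cv2.fitEllipse(k);print(e,fish(c,*e[0],.11))
E
```

```text
((316.7081298828125, 230.90147399902344), (30.643882751464844, 40.384891510009766), 89.4420394897461) [ 0.63249225 -0.2896591   0.11      ]
```

```bash
python3 -m crank '[[[-0.1,-0.1,-3,0,0,0],[-0.1,-0.1,-7,0,0,0],[-0.1,-0.1,-10,0,0,0],[-0.1,-0.1,-12,0,0,0],[-0.1,-0.1,-14,0,0,0],[-0.1,-0.1,-16,0,0,0],[-0.1,-0.1,-18,0,0,0],[-0.1,-0.1,-19.2,0,0,0],[-0.1,-0.1,-19.2,0,0,0],[-0.1,-0.1,-19.2,0,0,0]]]' 8 && python3 -m crank '[[[0,0,0,0,0,0],[0,0,0,0,0,0],[0,0,0,0,0,0],[0,0,0,0,0,0],[0,0,0,0,0,0],[0,0,0,0,0,0],[0,0,0,0,0,0],[0,0,0,0,0,0]]]' 4 50
```

```text
t: 3.55
tcp_pos: [0.635, -0.288, 0.0422]
tool_rot: [[-0.974, 0.227, 0.0], [0.227, 0.974, -0.0], [-0.001, -0.0, -1.0]]
force: [-0.3, -0.2, 0.3]
gripper_width: 0.88
grasp_force: 0.0
t: 4.35
tcp_pos: [0.6348, -0.2883, 0.0417]
tool_rot: [[-0.974, 0.228, 0.0], [0.228, 0.974, -0.0], [-0.0, -0.0, -1.0]]
force: [-0.8, -0.6, 5.1]
gripper_width: 0.521
grasp_force: 50.0
```

Firm grip (47.5 mm opening). I'll lift clear and carry the bottle to a point in front of the lip.

```bash
python3 -m crank '[[[0,0,2,0,0,0],[0,0,5,0,0,0],[0,0,9,0,0,0],[0,0,13,0,0,0],[0,0,16,0,0,0],[0,0,18,0,0,0],[-0.5,2,18,0,0,0],[-1.5,5,18,0,0,0],[-2.5,9,18,0,0,0],[-4,13,18,0,0,0],[-5,17,18,0,0,0],[-6,21,18,0,0,0],[-7,25,18,0,0,0],[-8,29,18,0,0,0],[-9.5,33,18,0,0,0],[-10.5,37,18,0,0,0],[-12,41,18,0,0,0],[-13,45,18,0,0,0],[-13.5,47.7,18,0,0,0],[-13.5,47.7,18,0,0,0]]]' && python3 -m crank '[[[0,0,0,0,0,0],[0,0,0,0,0,0],[0,0,0,0,0,0]]]'; python3 - <<'E'
from workcell import *
import cv2,pickle,numpy as np
d={}
for n in("side","top","wrist"):
    c=capture(n);d[n]=c
pickle.dump(d,open("c2.pkl","wb"))
a=d["top"]["image"][140:300,140:340,::-1];b=d["wrist"]["image"][:,:,::-1]
f=lambda i,h:cv2.resize(i,(int(i.shape[1]*h/i.shape[0]),h),interpolation=cv2.INTER_CUBIC)
cv2.imwrite("pics/w2.png",np.hstack([f(a,320),f(b,290)[:0] if 0 else f(b,320)[:, :]])[:, :800] )
E
```

```text
t: 6.35
tcp_pos: [0.4986, 0.1917, 0.2212]
tool_rot: [[-0.974, 0.225, -0.001], [0.225, 0.974, 0.001], [0.001, 0.0, -1.0]]
force: [0.0, 0.3, -1.0]
gripper_width: 0.515
grasp_force: 50.0
t: 6.65
tcp_pos: [0.4999, 0.1879, 0.2214]
tool_rot: [[-0.973, 0.229, -0.0], [0.229, 0.973, -0.0], [0.0, -0.0, -1.0]]
force: [0.8, -0.0, -1.2]
gripper_width: 0.516
grasp_force: 50.0
```

View pics/w2.png

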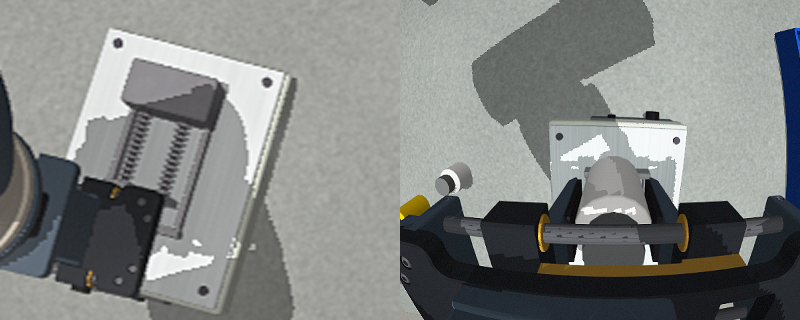

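The bottle is upright in the grip, in front of the lip. I'll lower it to 28 mm above the platform and advance it toward the gate.

```bash
python3 -m crank '[[[0,0,-2,0,0,0],[0,0,-4,0,0,0],[0,0,-6,0,0,0],[0,0,-7.5,0,0,0],[0,0,-8.6,0,0,0],[0,0,-8.6,0,0,0],[0.5,-0.1,-8.6,0,0,0],[1.2,-0.3,-8.6,0,0,0],[1.9,-0.45,-8.6,0,0,0],[2.3,-0.55,-8.6,0,0,0],[2.3,-0.55,-8.6,0,0,0],[2.3,-0.55,-8.6,0,0,0],[2.3,-0.55,-8.6,0,0,0]]]'
python3 -m crank '[[[0.2,-0.05,0,0,0,0],[0.4,-0.1,0,0,0,0],[0.4,-0.1,0,0,0,0]]]'
python3 -m crank '[[[0.2,-0.05,0,0,0,0],[0.4,-0.1,0,0,0,0],[0.4,-0.1,0,0,0,0]]]'
python3 -m crank '[[[0.2,-0.05,0,0,0,0],[0.4,-0.1,0,0,0,0],[0.4,-0.1,0,0,0,0]]]'
```

```text
t: 8.1
tcp_pos: [0.5224, 0.1833, 0.1354]
tool_rot: [[-0.974, 0.228, -0.0], [0.228, 0.974, -0.0], [0.0, -0.0, -1.0]]
force: [-0.9, -0.1, -0.8]
gripper_width: 0.516
grasp_force: 50.0
t: 8.4
tcp_pos: [0.527, 0.1823, 0.1355]
tool_rot: [[-0.974, 0.228, 0.0], [0.228, 0.974, 0.0], [-0.0, 0.0, -1.0]]
force: [0.4, -0.1, -0.4]
gripper_width: 0.521
grasp_force: 50.0
t: 8.7
tcp_pos: [0.5305, 0.1813, 0.1354]
tool_rot: [[-0.974, 0.228, -0.001], [0.228, 0.974, 0.0], [0.001, -0.0, -1.0]]
force: [-2.9, 0.7, 0.1]
gripper_width: 0.518
grasp_force: 50.0
t: 9.0
tcp_pos: [0.5347, 0.1802, 0.1353]
tool_rot: [[-0.974, 0.228, -0.0], [0.228, 0.974, -0.0], [0.0, -0.0, -1.0]]
force: [-3.2, -0.0, 0.2]
gripper_width: 0.518
grasp_force: 50.0
```

Contact was felt at x≈0.529, which puts the seat at x≈0.557. I'll push about 28 mm more, then check before lowering.

```bash
python3 -m crank '[[[0.3,-0.07,0,0,0,0],[0.6,-0.14,0,0,0,0],[0.9,-0.21,0,0,0,0],[1.2,-0.28,0,0,0,0],[1.5,-0.35,0,0,0,0],[1.8,-0.42,0,0,0,0],[2.1,-0.49,0,0,0,0],[2.4,-0.56,0,0,0,0],[2.7,-0.63,0,0,0,0],[2.7,-0.63,0,0,0,0],[2.7,-0.63,0,0,0,0],[2.7,-0.63,0,0,0,0]]]'; python3 - <<'E'
from workcell import *
import cv2,numpy as np
a,b=capture("side")["image"][200:400,140:360,::-1],capture("top")["image"][140:300,140:300,::-1]
f=lambda i,h:cv2.resize(i,(int(i.shape[1]*h/i.shape[0]),h),interpolation=cv2.INTER_CUBIC)
cv2.imwrite("pics/p3.png",np.hstack([f(a,380),f(b,380)])[:,:800])
E
```

```text
t: 10.2
tcp_pos: [0.5613, 0.1738, 0.1352]
tool_rot: [[-0.974, 0.228, -0.001], [0.228, 0.974, -0.0], [0.001, -0.001, -1.0]]
force: [-6.0, -0.9, -0.7]
gripper_width: 0.519
grasp_force: 50.0
```

View pics/p3.png

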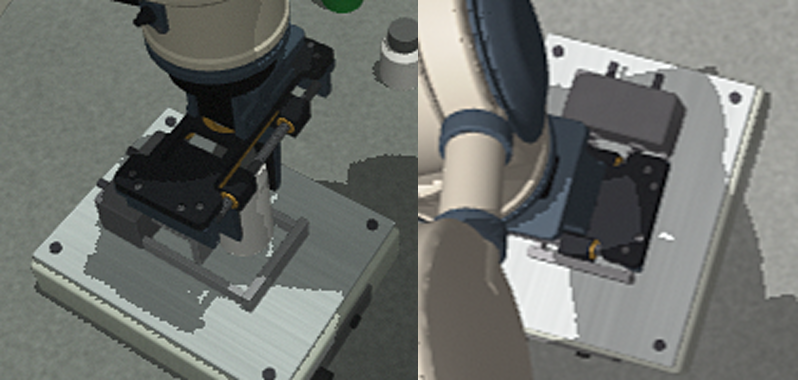

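The bottle is upright behind the lip with the gate pushed back. A force of about 6 N implies roughly 30 mm of opening. I'll push 2 mm further, then lower in stages while watching the force.

```bash
python3 -m crank '[[[0.2,-0.05,0,0,0,0],[0.2,-0.05,-0.3,0,0,0],[0.2,-0.05,-0.6,0,0,0],[0.2,-0.05,-0.9,0,0,0],[0.2,-0.05,-0.9,0,0,0],[0.2,-0.05,-0.9,0,0,0]]]'
```

```text
t: 10.9
tcp_pos: [0.5632, 0.1737, 0.126]
tool_rot: [[-0.974, 0.228, -0.001], [0.228, 0.974, 0.0], [0.001, -0.0, -1.0]]
force: [-6.2, 2.1, -2.5]
gripper_width: 0.517
grasp_force: 50.0
```

```bash
python3 -m crank '[[[0,0,-0.3,0,0,0],[0,0,-0.6,0,0,0],[0,0,-0.9,0,0,0],[0,0,-1.2,0,0,0],[0,0,-1.5,0,0,0],[0,0,-1.5,0,0,0],[0,0,-1.5,0,0,0]]]'; python3 -m crank '[[[0,0,-0.15,0,0,0],[0,0,-0.25,0,0,0],[0,0,-0.25,0,0,0],[0,0,-0.25,0,0,0]]]'
```

```text
t: 11.6
tcp_pos: [0.5633, 0.1737, 0.111]
tool_rot: [[-0.974, 0.228, -0.001], [0.228, 0.974, 0.0], [0.001, -0.0, -1.0]]
force: [-5.4, 3.7, -3.2]
gripper_width: 0.515
grasp_force: 50.0
t: 12.0
tcp_pos: [0.5635, 0.1737, 0.1088]
tool_rot: [[-0.974, 0.228, -0.001], [0.228, 0.974, 0.0], [0.001, 0.0, -1.0]]
force: [-6.2, 2.5, -0.3]
gripper_width: 0.516
grasp_force: 50.0
```

```bash
python3 -m crank '[[[0,0,-0.1,0,0,0],[0,0,-0.1,0,0,0],[0,0,-0.1,0,0,0]]]';python3 -m crank '[[[0,0,-0.05,0,0,0],[0,0,-0.05,0,0,0],[0,0,-0.05,0,0,0]]]'
```

```text
t: 12.3
tcp_pos: [0.5635, 0.1737, 0.1078]
tool_rot: [[-0.974, 0.228, -0.001], [0.228, 0.974, 0.0], [0.001, 0.0, -1.0]]
force: [-6.5, 2.1, 0.5]
gripper_width: 0.515
grasp_force: 50.0
t: 12.6
tcp_pos: [0.5636, 0.1737, 0.1077]
tool_rot: [[-0.974, 0.228, -0.0], [0.228, 0.974, 0.0], [0.0, 0.0, -1.0]]
force: [-8.1, 2.2, 5.6]
gripper_width: 0.515
grasp_force: 50.0
```

The bottle is on the platform (5.6 N up). I'll ease it back toward the lip, then release.

```bash
python3 -m crank '[[[-0.1,0.02,0,0,0,0],[-0.2,0.05,0,0,0,0],[-0.3,0.07,0,0,0,0],[-0.3,0.07,0,0,0,0],[-0.3,0.07,0,0,0,0]]]'; python3 -m crank '[[[-0.1,0.02,0,0,0,0],[-0.2,0.05,0,0,0,0],[-0.2,0.05,0,0,0,0]]]'
```

```text
t: 13.1
tcp_pos: [0.5609, 0.1744, 0.1076]
tool_rot: [[-0.974, 0.228, 0.001], [0.228, 0.974, 0.0], [-0.0, 0.0, -1.0]]
force: [-4.5, 1.9, 5.5]
gripper_width: 0.52
grasp_force: 50.0
t: 13.4
tcp_pos: [0.5589, 0.1749, 0.1076]
tool_rot: [[-0.974, 0.228, 0.001], [0.228, 0.974, 0.0], [-0.001, 0.0, -1.0]]
force: [-2.7, 3.6, 4.7]
gripper_width: 0.52
grasp_force: 50.0
```

```bash
python3 -m crank '[[[0,0,0,0,0,0],[0,0,0,0,0,0],[0,0,0,0,0,0],[0,0,0,0,0,0],[0,0,0,0,0,0],[0,0,0,0,0,0],[0,0,0,0,0,0],[0,0,0,0,0,0]]]' 8.5; python3 -m crank '[[[0,0,1,0,0,0],[0,0,3,0,0,0],[0,0,6,0,0,0],[0,0,10,0,0,0],[0,0,14,0,0,0],[0,-4,16,0,0,0],[0,-8,16,0,0,0],[0,-12,16,0,0,0],[0,-16,16,0,0,0],[0,-20,16,0,0,0],[0,-24,16,0,0,0],[0,-24,16,0,0,0],[0,-24,16,0,0,0]]]'; python3 - <<'E'
from workcell import *
import cv2,numpy as np,pickle
from h import *
s,t=capture("side"),capture("top");pickle.dump((s,t),open("c4.pkl","wb"))
a,b=s["image"][230:400,150:350,::-1],t["image"][150:310,140:300,::-1]
f=lambda i,h:cv2.resize(i,(int(i.shape[1]*h/i.shape[0]),h),interpolation=cv2.INTER_CUBIC)
cv2.imwrite("pics/p4.png",np.hstack([f(a,360),f(b,360)])[:,:800])
E
```

```text
t: 14.2
tcp_pos: [0.5587, 0.1747, 0.1074]
tool_rot: [[-0.974, 0.228, 0.0], [0.228, 0.974, 0.0], [-0.0, 0.0, -1.0]]
force: [0.1, -0.3, 0.1]
gripper_width: 0.928
grasp_force: 0.0
t: 15.5
tcp_pos: [0.5586, -0.0659, 0.268]
tool_rot: [[-0.973, 0.23, 0.0], [0.23, 0.973, 0.0], [-0.0, 0.0, -1.0]]
force: [1.0, 0.3, 0.2]
gripper_width: 0.931
grasp_force: 0.0
```

View pics/p4.png

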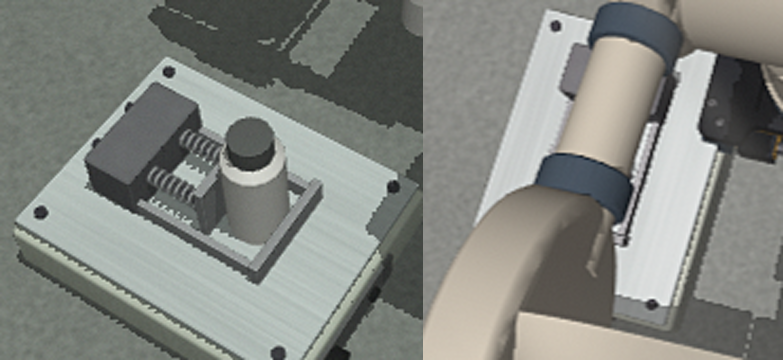

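The side picture shows the bottle standing between the gate and the lip, with its cap top near full-image (267,291). I'll check that numerically for tilt.

```bash
python3 - <<'E'
import pickle,cv2,numpy as np
from h import *
s,t=pickle.load(open("c4.pkl","rb"))
im=s["image"];g=im.mean(2)
c=lambda x,y:(150+x/2.118,230+y/2.118)
top=onz(s,*c(248,131),.176);print("cap top",top.round(4))
for z,p in((.15,(253,175)),):print("shoulder",onz(s,*c(*p),z).round(4))
# projected axis of an upright bottle at the seat vs. the seen one
for z in(.066,.176):
    X=s["R"]@np.array([.5575,.1752,z])+s["t"];u=s["fx"]*X[0]/X[2]+s["cx"];v=s["fy"]*X[1]/X[2]+s["cy"];print(z,((u-150)*2.118).round(1),((v-230)*2.118).round(1))
E
```

```text
cap top [0.5583 0.172  0.176 ]
shoulder [0.5503 0.1897 0.15  ]
0.066 258.5 217.9
0.176 247.5 134.9
```

The cap top is within 3 mm of where an upright bottle at the seat would put it, so I'm handing the job in.

```bash
python3 -c "
from workcell import *
print(sign_off())"
```

```text
the job is handed in; nothing more can be done
None
```

The tall white bottle is in the spring holder, standing upright and clamped between gate and lip, the two lower containers were not touched, and I handed the job in at about 15.6 s; the sign-off returned no verdict.

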